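# Chock the roller on its sloping rest, then drop the stops

## Robot

A 6-joint arm with a two-finger parallel gripper is mounted at the origin on the work surface. World frame = base frame: x ahead of the robot, y to its left, z up, the work surface at z = 0. Lengths are in m, angles in rad, forces in N, time in s.
With the tool pointing down it reaches from about 0.325 to 0.9 m from the base axis. Payload 6.1 kg.
Tool frame: the origin (TCP) lies midway between the tips of the shut fingers; the grasp point (between the pads) lies 19 mm behind it; z points along the fingers, y is the line along which they close (so a half turn about z gives the same grasp; the last joint's range is limited). The gripper opens to 85 mm and grips with 20 to 120 N. Pads are 22 mm wide; open, the fingers measure 114 mm over their backs; the gripper's body (76 mm by 85 mm) begins 54 mm behind the grasp point. The pads swing forward as they close: fully open they stand 13 mm farther back than shut.
Start: joints at [1.158, 0.22, 1.526, -0, 1.395, -0.126], TCP at [0.177, 0.599, 0.231] pointing down, gripper open.
Joint ranges: [-2.98, 2.98], [-0.91, 2.08], [0.09, 2.57], [-1.24, 4.39], [0.2, 2.65], [-2.68, 2.68]. Speed limits (rad/s): [2.57, 2.57, 3.01, 3.14, 3.14, 3.14].

## Interface

Orientations are given as [roll, pitch, yaw] about the fixed x, y, z axes, in that order (R = Rz(yaw) Ry(pitch) Rx(roll)).
In Python, from plant import movep, move_l, set_joints, gripper_to, hold, inverse_kinematics, observe, get_image, get_calibration, Unreachable, job_done gives the robot as it stands. Calls block until the motion is done:
- movep(position, orientation): joint-space move of the TCP to a pose.
- move_l(position, feed=0.15, rotation=None, max_force=None): straight line of the TCP; rotation=None keeps the orientation; feed is the mean speed in m/s. With max_force (N) it stops when the force on the tool has changed by that much, and returns True; else False.
- set_joints(angles): joint-space move.
- gripper_to(opening, f_grip=None): finger opening in m; f_grip is the grip in N (None keeps the last); returns when the fingers have stopped.
- hold(seconds).
- inverse_kinematics(position, orientation): joint angles nearest the present ones, or None.
- observe(): the state.
- get_image(name): name is "scene" or "top" or "wrist"; returns (picture, depth): 384x512x3 uint8, red, green, blue; 384x512 float32, m along the optical axis (not along the pixel's ray), 0 where there is no reading.
- get_calibration(name): a dict with "intrinsics" (3x3 intrinsics, pixels), "world_from_camera" (4x4, takes a point from camera to world coordinates). Camera axes: x right, y down, z forward; pixel columns grow to the right and rows downward; lengths in m; the calibration is good to about 2 mm. A picture is of the moment at which its call begins: read the wrist's pose just before it. get_calibration takes no time and is no camera call; for the wrist camera it gives the pose at the moment of the call.
A pose or a line that the arm cannot do raises Unreachable and nothing moves.
- job_done(): hands the job in; it is judged then, once.
The state is a dict: "time_s": time; "q": joint angles; "joint_velocities": joint speeds; "joint_torque": joint torques, N m; "eef_pos": TCP position; "tcp_rot": TCP orientation; "ft_force": force on the tool from outside, world axes, zero at the start; "torque": the same for the moment, N m; "opening": finger opening in m; "grasp_force": force on a finger pad.
Only numpy, scipy, OpenCV 4.12 (cv2) and the standard library are available. Lean on these libraries where they do the work, as an engineer would, in place of code of your own. Each camera call takes 0.05 s, during which the arm holds its last target. There are 200 camera calls.

## Task

At the laser-welding bench a steel roller lies on a gently sloping rest, held only by two small stop pins on its downhill side. Set the large rubber wedge chock on the slope with its thin edge uphill and push it up snug under the middle of the roller's downhill side; then press the black round pad beside the rest fully down to drop the pins, so that the roller stays where it is, held by the chock alone.

Things in the scene. Friction and masses are not known exactly. Their poses are not given: they have to be found in the camera images.
- chock: The only large wedge: grey rubber, 90 long x 56 wide x 48 mm high, 250 g, flat on the bench (the small wedge is 46 mm long; the plain block is no wedge). Origin: centre of the underside; x points to the thin edge (at x = +45), y across, z up. From x = -45 to -15 mm full height with upright sides (grip there across y), then the top slopes straight down to 3 mm at the thin edge.
- roller: Steel cylinder, 70 mm diameter, 200 mm long, with thin journals 22 mm long at both ends, 0.9 kg, free to roll. Origin: on its axis at mid-length; y is its axis, lying across the slope. It starts at x = +46, y = 0 of the rest, leaning on two stop pins. With the chock snug and square, the chock's origin is about 57 mm downhill of the roller's axis, measured level.
- ramp: The roller rest, fixed: aluminium plate 260 (x) x 240 mm (y) sloping 5 degrees. Origin: on the bench under its middle; z vertical, x level and pointing UPHILL, y left when looking uphill. Plate surface is 30 mm + 0.0875 * x above the bench. Two stop pins, 12 x 14 mm, stand 12 mm out of it at x = +16, y = +75 and -75 mm; between them it is clear.
- stop (a joint): Stop pins and their release pad, one part that moves straight down: 0 = up (start), 0.016 m = pad fully down, pins below the plate. About 5 N; no spring, it stays where left. The pad is a black disc, 38 mm diameter, on a steel stem beside the plate, centred at x = -60, y = +155 mm of the rest's frame, its top 50 mm above the bench when up.
Not all that is in view belongs to the job. Of the things shaped like the roller, the steel one is meant.

How it is judged:
By the outcome, as a careful person would: the job done as asked, in the order asked, and still so for the second after the job is handed in, with the robot touching nothing.
It also fails if it takes over 51 s, if anything falls off the work surface, if the arm or the gripper's body presses on something with over 40 N, if the wrist force passes 120 N, or if a joint passes its speed limit or range.

## Working session

There is one attempt and no reset: what is moved stays moved. The work goes in short steps, each a Python script; the robot and the scene stay as the last script left them, time stands still between calls to the robot, and variables do not carry over. Pictures are saved under pics/ and viewed, at most 10 in all, crops included, and the job is handed in when it is done.

```bash
mkdir -p pics; ls; cat > h.py <<'E'
import numpy as np, cv2
from plant import *
def shot(cam,fn):
    c=get_calibration(cam); im,d=get_image(cam)
    np.savez(fn+'.npz',im=im,d=d,K=c['intrinsics'],T=c['world_from_camera'])
    cv2.imwrite(fn+'.png',im[:,:,::-1])
def cloud(fn):
    z=np.load(fn+'.npz'); d=z['d']; K=z['K']; T=z['T']
    v,u=np.mgrid[:d.shape[0],:d.shape[1]]
    P=np.stack([(u-K[0,2])/K[0,0]*d,(v-K[1,2])/K[1,1]*d,d],-1)
    W=P@T[:3,:3].T+T[:3,3]; W[d==0]=np.nan
    return W,z['im']
E
python3 - <<'E'
from h import *
shot('top','pics/top'); shot('scene','pics/scene')
a=cv2.imread('pics/top.png')
cv2.imwrite('pics/top1.png',cv2.resize(a,(800,600)))
print(get_calibration('top'),observe())
E
```

```text
pics
{'intrinsics': array([[459.40273505,   0.        , 257.23863683],
       [  0.        , 459.40273505, 188.14953026],
       [  0.        ,   0.        ,   1.        ]]), 'world_from_camera': array([[ 6.10209025e-04, -9.84210037e-01,  1.77003475e-01,
         2.68789886e-01],
       [-9.99941461e-01, -2.51269277e-03, -1.05243365e-02,
        -6.48364032e-02],
       [ 1.08029130e-02, -1.76986691e-01, -9.84153955e-01,
         1.17323227e+00],
       [ 0.00000000e+00,  0.00000000e+00,  0.00000000e+00,
         1.00000000e+00]])} {'time_s': 0.1, 'q': array([ 1.15790514e+00,  2.21161436e-01,  1.52751407e+00,  1.14273016e-05,
        1.39469383e+00, -1.26134442e-01]), 'joint_velocities': array([ 2.18103526e-03, -4.12355037e-05, -2.83660627e-03, -1.02802868e-03,
        9.18165992e-04, -1.27472422e-03]), 'joint_torque': array([ 1.46976683e-03, -4.98239923e+01, -3.90548730e+01, -1.30257804e-04,
        5.57693158e-03,  2.25680407e-05]), 'eef_pos': array([0.17657489, 0.59896465, 0.23029066]), 'tcp_rot': array([-3.13983150e+00, -2.34664832e-04,  2.85483369e+00]), 'ft_force': array([-0.35888983, -0.47344681, -0.17596855]), 'torque': array([-0.01526177, -0.04567453, -0.01396228]), 'grasp_force': 0.0, 'opening': 0.08544086971404496}
```

View pics/top1.png

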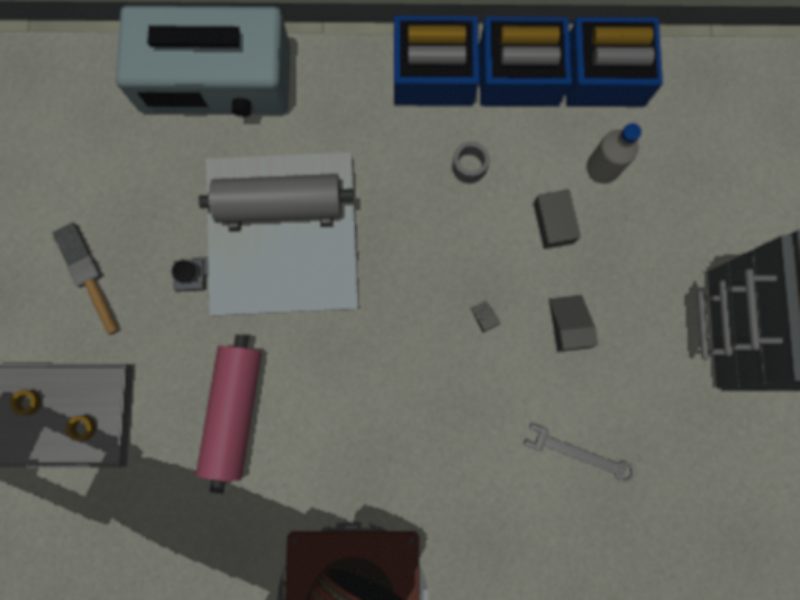

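View pics/scene.png

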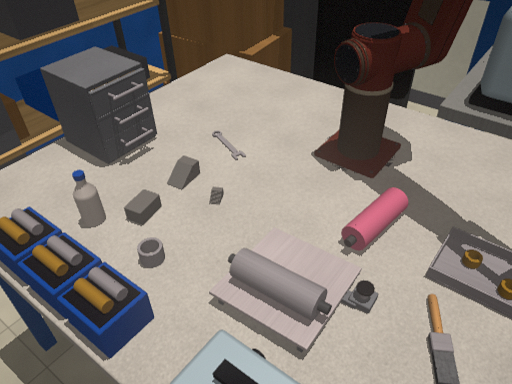

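The top view (800x600) shows three candidates: a plain block at (557,218), a large wedge at (573,322) and a small wedge at (485,316). (573,322) fits the chock because it is large and has a sloping face. The steel roller lies on the plate at (275,198) and the pink one is a decoy. The black pad is at (186,271). Next I confirm the wedge in a crop and measure.

```bash
python3 - <<'E'
from h import *
a=cv2.imread('pics/top.png'); b=cv2.imread('pics/scene.png')
cv2.imwrite('pics/crop.png',np.hstack([cv2.resize(a[110:240,290:400],(400,472)),cv2.resize(b[140:240,110:240],(400,472))]))
for cam in ['top','scene']:
    W,im=cloud('pics/'+cam)
    x,y,z=W[...,0],W[...,1],W[...,2]
    print(cam)
    # object components above the table in area
    m=((z>0.006)&(z<0.15)&(x>0.1)&(x<0.75)&(abs(y)<0.6)).astype(np.uint8)
    n,l,s,c=cv2.connectedComponentsWithStats(m)
    for i in range(1,n):
        if s[i,4]<40: continue
        p=W[l==i]; r=cv2.minAreaRect(p[:,:2].astype(np.float32))
        print(c[i].round(),s[i,4],np.round(r[0],3),np.round(r[1],3),round(r[2],1),'zmax %.3f'%np.percentile(p[:,2],98))
E
```

```text
top
[391. 101.] 733 [ 0.702 -0.44 ] [0.059 0.101] 9.1 zmax 0.140
[301. 104.] 385 [ 0.702 -0.188] [0.068 0.058] 42.9 zmax 0.049
[177. 151.] 9943 [0.575 0.15 ] [0.261 0.301] 3.0 zmax 0.106
[356. 140.] 861 [ 0.602 -0.338] [0.087 0.07 ] 9.2 zmax 0.050
[ 54. 173.] 969 [0.501 0.437] [0.2   0.044] 30.2 zmax 0.023
[466. 209.] 2197 [ 0.417 -0.565] [0.198 0.055] 4.4 zmax 0.149
[367. 208.] 840 [ 0.431 -0.353] [0.089 0.058] 6.6 zmax 0.052
[311. 203.] 196 [ 0.44  -0.214] [0.046 0.036] 32.6 zmax 0.028
[146. 265.] 2645 [0.286 0.197] [0.081 0.244] 82.9 zmax 0.073
[ 55. 266.] 1004 [0.281 0.462] [0.159 0.213] 0.1 zmax 0.039
[ 15. 258.] 332 [0.3   0.528] [0.068 0.062] 21.0 zmax 0.033
[ 44. 256.] 79 [0.305 0.453] [0.034 0.086] 14.4 zmax 0.010
[ 53. 273.] 307 [0.263 0.428] [0.057 0.067] 67.3 zmax 0.033
[ 33. 273.] 51 [0.264 0.479] [0.022 0.041] 22.0 zmax 0.010
[369. 290.] 462 [ 0.222 -0.361] [0.179 0.037] 69.9 zmax 0.013
[226. 341.] 157 [ 0.102 -0.001] [0.196 0.004] 89.8 zmax 0.017
scene
[127. 130.] 2138 [ 0.421 -0.567] [0.06  0.198] 88.4 zmax 0.149
[228. 144.] 189 [ 0.218 -0.361] [0.182 0.037] 67.0 zmax 0.012
[344. 164.] 120 [ 0.104 -0.001] [0.196 0.007] 90.0 zmax 0.017
[184. 171.] 659 [ 0.401 -0.366] [0.159 0.081] 26.8 zmax 0.051
[ 88. 202.] 1039 [ 0.705 -0.41 ] [0.041 0.059] 59.1 zmax 0.143
[216. 194.] 171 [ 0.439 -0.213] [0.046 0.031] 27.1 zmax 0.028
[374. 218.] 2052 [0.296 0.194] [0.07  0.225] 81.5 zmax 0.073
[142. 206.] 834 [ 0.601 -0.331] [0.088 0.061] 10.9 zmax 0.049
[291. 286.] 10946 [0.573 0.151] [0.263 0.303] 3.0 zmax 0.105
[472. 267.] 2352 [0.279 0.451] [0.184 0.167] 89.9 zmax 0.037
[151. 251.] 633 [ 0.7   -0.189] [0.061 0.059] 65.4 zmax 0.048
[490. 263.] 49 [0.236 0.469] [0.027 0.034] 4.3 zmax 0.008
[500. 263.] 43 [0.225 0.487] [0.032 0.022] 31.2 zmax 0.008
[504. 288.] 271 [0.29  0.505] [0.069 0.039] 12.6 zmax 0.032
[441. 347.] 1544 [0.501 0.439] [0.199 0.042] 29.8 zmax 0.023
```

View pics/crop.png

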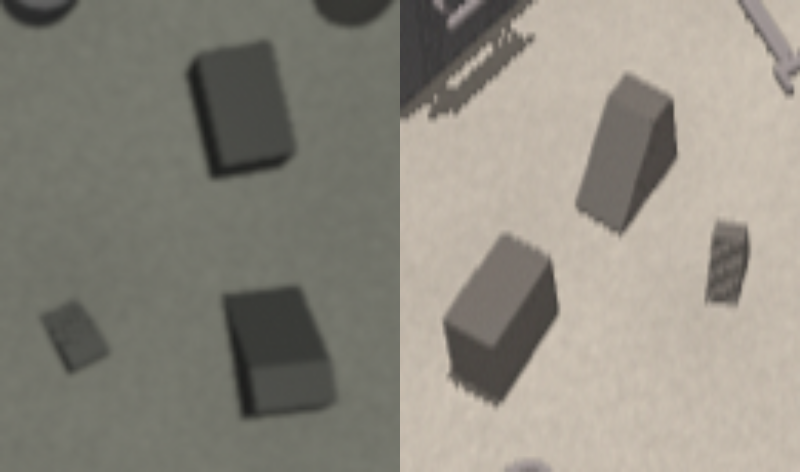

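```bash
cat > fit.py <<'E'
from h import *
from scipy.optimize import least_squares
def box2(f,a,b): # soft rect
    return f
def wedge_z(p):  # surface height model of chock
    x=p[0]; return np.where(x<-.015,.048,.048-(x+.015)*.75)
Wt,_=cloud('pics/top'); Ws,_=cloud('pics/scene')
def near(W,c,r,lo,hi):
    P=W.reshape(-1,3); P=P[~np.isnan(P[:,0])]
    return P[(abs(P[:,0]-c[0])<r[0])&(abs(P[:,1]-c[1])<r[1])&(P[:,2]>lo)&(P[:,2]<hi)]
def sdf(L): # distance to convex wedge (approx: max of face planes)
    x,y,z=L.T; n=np.array([.6,.8]) # slope normal
    f=[x-.045,-.045-x,abs(y)-.028,z-.048,(x-.045)*.6+(z-.003)*.8]
    return np.max(f,0)
for nm,W in (('top',Wt),('scene',Ws),('both',None)):
    Ps=[near(V,(.431,-.353),(.06,.045),.008,.06) for V in (Wt,Ws)] if W is None else [near(W,(.431,-.353),(.06,.045),.008,.06)]
    P=np.vstack(Ps)
    def res(q):
        c,s=np.cos(q[2]),np.sin(q[2]); d=P[:,:2]-q[:2]
        return sdf(np.c_[d@[c,s],d@[-s,c],P[:,2]-q[3]])
    r=least_squares(res,[.431,-.353,.115,0],loss='soft_l1',f_scale=.002)
    print('chock',nm,r.x.round(4),np.degrees(r.x[2]).round(2),'med|r|',np.median(abs(r.fun)).round(4),len(P))
def sdr(P,q):
    c,s=np.cos(q[2]),np.sin(q[2]); d=P[:,:2]-q[:2]
    return d@[c,s],d@[-s,c]
for nm,W in (('top',Wt),('scene',Ws)):
    # plate plane + outline
    P=near(W,(.572,.13),(.15,.15),.012,.048)
    A=np.c_[P[:,:2],np.ones(len(P))]; w=np.ones(len(P))
    for _ in range(30):
        k=np.linalg.lstsq(A*w[:,None],P[:,2]*w,rcond=None)[0]; e=abs(A@k-P[:,2]); w=1/(1+(e/.001)**2)
    Q=P[e<.003]
    r=cv2.minAreaRect(Q[:,:2].astype(np.float32))
    print('plate',nm,'grad',k.round(4),np.hypot(*k[:2]).round(4),'updir',np.degrees(np.arctan2(k[1],k[0])).round(2),np.round(r[0],4),np.round(r[1],4),round(r[2],2),'z@ctr',(np.dot(k,[*r[0],1])).round(4))
    # roller
    P=near(W,(.622,.127),(.06,.14),.062,.12)
    def res(q): # axis point x at y=.127, slope, z
        ux=np.array([-np.sin(q[1]),np.cos(q[1])]); d=P[:,:2]-[q[0],.127]
        perp=d@[ux[1],-ux[0]]; return np.hypot(perp,P[:,2]-q[2])-.035
    r=least_squares(res,[.62,.05,.07],loss='soft_l1',f_scale=.002)
    t=(P[:,:2]-[r.x[0],.127])@[-np.sin(r.x[1]),np.cos(r.x[1])]; g=abs(r.fun)<.004
    print('roller',nm,r.x.round(4),np.degrees(r.x[1]).round(2),'ext',np.percentile(t[g],[.5,99.5]).round(4),'n',len(P))
    P=near(W,(.51,.29),(.05,.05),.045,.056)
    print('pad',nm,P.mean(0).round(4),np.ptp(P,0).round(3),((P.max(0)+P.min(0))/2).round(4),len(P))
E
python3 fit.py
```

```text
chock top [ 0.4316 -0.3532  0.1121  0.001 ] 6.42 med|r| 0.001 818
chock scene [ 0.4294 -0.3527  0.1184  0.0013] 6.78 med|r| 0.0011 634
chock both [ 0.4309 -0.3527  0.1189  0.001 ] 6.82 med|r| 0.0011 1452
plate top grad [ 0.0884  0.0038 -0.0205] 0.0885 updir 2.44 [0.5748 0.1424] [0.2599 0.2827] 2.7 z@ctr 0.0309
roller top [0.6222 0.0512 0.0695] 2.93 ext [-0.1029  0.0951] n 2468
pad top [0.5074 0.2721 0.0506] [0.037 0.036 0.01 ] [0.5079 0.273  0.0508] 177
plate scene grad [ 0.0868  0.0047 -0.0193] 0.0869 updir 3.12 [0.5729 0.1416] [0.2632 0.2813] 3.4 z@ctr 0.0311
roller scene [0.62   0.0528 0.0696] 3.03 ext [-0.1009  0.0972] n 3330
pad scene [0.5086 0.2743 0.0507] [0.038 0.036 0.01 ] [0.5064 0.2743 0.0498] 223
```

```bash
cat >> h.py <<'E'
RO=np.array([.5754,.1216,0]); RY=.0518; TH=np.arctan(.0875)
CH=np.array([.4312,-.3529,0]); CY=.116
def Rz(a): c,s=np.cos(a),np.sin(a); return np.array([[c,-s,0],[s,c,0],[0,0,1]])
def Ry(a): c,s=np.cos(a),np.sin(a); return np.array([[c,0,s],[0,1,0],[-s,0,c]])
GX,GZ=-.030,.012
def chock_tcp(x,h,y=0): # chock origin at ramp x, h above the plate along normal -> TCP
    R=Rz(RY)@Ry(-TH)
    return RO+Rz(RY)@[x,y,.030+.0875*x]+R@[GX,0,GZ+h]
def st(t=''):
    o=observe(); print(t,round(o['time_s'],2),o['eef_pos'].round(4),o['ft_force'].round(2),round(o['opening'],4),round(o['grasp_force'],1))
E
python3 - <<'E'
from h import *
g=CH+Rz(CY)@[GX,0,GZ]; ori=[np.pi,0,CY]
movep(g+[0,0,.14],ori); st('pre')
move_l(g+[0,0,.06],feed=.2)
print(move_l(g,feed=.1,max_force=10)); st('down')
gripper_to(.05,f_grip=40); st('grip')
move_l(g+[0,0,.14],feed=.15); hold(.2); st('lift')
movep(chock_tcp(-.038,.08),[np.pi,-TH,RY]); hold(.3); st('over')
shot('top','pics/t2'); shot('scene','pics/s2')
cv2.imwrite('pics/v2.png',cv2.imread('pics/s2.png'))
E
```

```text
pre 3.53 [ 0.4019 -0.3559  0.1521] [-0.21  0.35 -0.21] 0.0853 0.0
False
down 4.83 [ 0.4018 -0.3568  0.0126] [0.17 1.17 0.13] 0.0856 0.0
grip 5.22 [ 0.4019 -0.357   0.013 ] [0.41 1.12 5.66] 0.0553 43.4
lift 6.5 [ 0.4009 -0.3558  0.1508] [ 0.17  0.04 -1.75] 0.0554 42.7
over 8.57 [0.4998 0.1171 0.1157] [ 0.15  0.11 -2.19] 0.0555 42.7
```

View pics/v2.png

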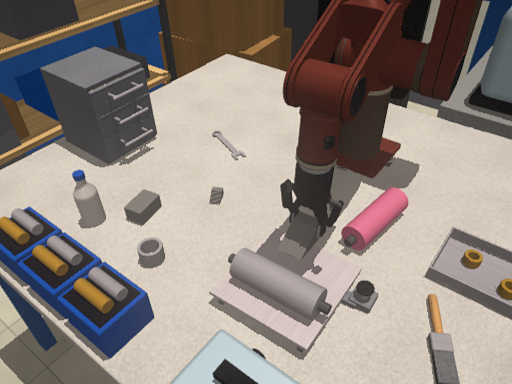

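The chock is held, with its thin edge toward the roller, around (300,240). Lowering and sliding it in next.

```bash
python3 - <<'E'
from h import *
def h_of():
    o=observe()['eef_pos']; # chock x along ramp, height over plate (normal)
    d=Rz(RY).T@(o-RO); R=Ry(-TH); l=d-R@[GX,0,GZ]
    return round(float(l[0]),4),round(float(l[1]),4),round(float((l[2]-.030-.0875*l[0])*np.cos(TH)),4)
move_l(chock_tcp(-.038,.012),feed=.12); hold(.2)
print(move_l(chock_tcp(-.038,-.006),feed=.015,max_force=4)); st('touch'); hc=h_of()[2]; print(h_of())
move_l(chock_tcp(-.036,hc+.0015),feed=.05)
move_l(chock_tcp(-.016,hc+.0015),feed=.05); hold(.3); st('near'); print(h_of())
print(move_l(chock_tcp(-.004,hc+.0015),feed=.008,max_force=2)); st('contact'); print(h_of())
hold(.2); st('settled'); print(h_of())
shot('top','pics/t3'); shot('scene','pics/s3')
for f in ('t3','s3'):
    W,_=cloud('pics/'+f); P=W.reshape(-1,3)
    P=P[(abs(P[:,1]-.127)<.1)&(abs(P[:,0]-.622)<.045)&(P[:,2]>.07)&(P[:,2]<.12)&((abs(P[:,1]-.127)>.055))&(P[:,0]>.6)]
    from scipy.optimize import least_squares
    r=least_squares(lambda q: np.hypot((P[:,0]-q[0])*np.cos(RY)+(P[:,1]-.127)*np.sin(RY),P[:,2]-q[1])-.035,[.62,.07],loss='soft_l1',f_scale=.002)
    print('roller',f,r.x.round(4))
b=cv2.imread('pics/s3.png')[180:340,200:400]; cv2.imwrite('pics/v3.png',cv2.resize(b,(750,600)))
E
```

```text
True
touch 10.35 [0.5063 0.118  0.037 ] [-2.08  0.65  4.55] 0.0555 43.5
(-0.0382, 0.0, 0.001)
near 11.45 [0.5281 0.1192 0.0404] [-0.95  0.45 -2.44] 0.0556 42.7
(-0.0164, 0.0, 0.0025)
True
contact 12.26 [0.5321 0.1194 0.0396] [ 0.63  0.73 -1.56] 0.0554 43.1
(-0.0124, -0.0, 0.0014)
settled 12.46 [0.532  0.1193 0.0395] [ 2.27 -0.41  0.26] 0.0553 43.3
(-0.0125, -0.0, 0.0012)
roller t3 [0.6217 0.0698]
roller s3 [0.62   0.0697]
```

View pics/v3.png

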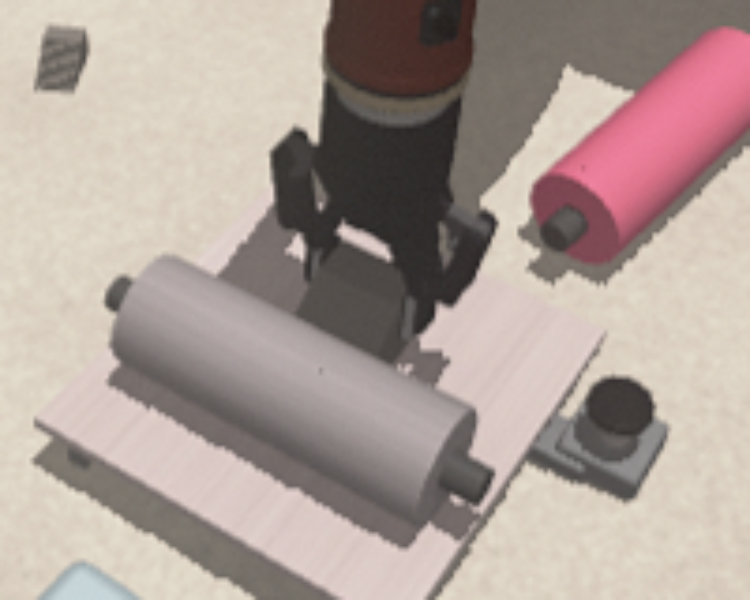

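```bash
cat >> h.py <<'E'
def h_of():
    d=Rz(RY).T@(observe()['eef_pos']-RO); l=d-Ry(-TH)@[GX,0,GZ]
    return np.round([l[0],l[1],(l[2]-.030-.0875*l[0])*np.cos(TH)],4)
def favg(n=6):
    F=[]
    for _ in range(n): hold(.03); F.append(observe()['ft_force'])
    return np.mean(F,0).round(2)
def roller(fn):
    from scipy.optimize import least_squares
    out=[]
    for cam in ('top','scene'):
        shot(cam,fn+cam); W,_=cloud(fn+cam); P=W.reshape(-1,3)
        P=P[(abs(P[:,1]-.127)<.1)&(abs(P[:,0]-.622)<.045)&(P[:,2]>.07)&(P[:,2]<.12)&((abs(P[:,1]-.127)>.055))&(P[:,0]>.6)]
        r=least_squares(lambda q: np.hypot((P[:,0]-q[0])*np.cos(RY)+(P[:,1]-.127)*np.sin(RY),P[:,2]-q[1])-.035,[.62,.07],loss='soft_l1',f_scale=.002)
        out+=list(r.x.round(4))
    return out
E
python3 - <<'E'
from h import *
move_l(chock_tcp(-.0125,.002),feed=.01); print(h_of(),favg())
for x in (-.0115,-.0105,-.0095):
    move_l(chock_tcp(x,.002),feed=.01); f=favg(); print(h_of(),f,round(observe()['time_s'],2))
    if f@[np.cos(RY),np.sin(RY),0]<-2: break
print(roller('pics/r4'))
E
```

```text
[-0.0134  0.      0.0016] [-0.72  0.21 -0.79]
[-0.0117  0.      0.0019] [ 0.16  0.2  -2.07] 13.49
[-0.0109  0.      0.0019] [-0.21  0.28 -2.7 ] 13.94
[-0.0099 -0.      0.0019] [-1.48  0.21 -2.98] 14.39
[np.float64(0.6232), np.float64(0.0698), np.float64(0.6213), np.float64(0.0698)]
```

Contact came at about x = -10.5 mm, and the roller was nudged by about 1 mm. Lowering the last 0.9 mm relieves that, so I seat the chock and release it.

```bash
python3 - <<'E'
from h import *
print(move_l(chock_tcp(-.0097,-.003),feed=.01,max_force=6)); print(h_of(),favg())
gripper_to(.085); st('open')
T=Rz(RY)@Ry(-TH)
p=observe()['eef_pos']; move_l(p+T@[0,0,.10],feed=.12); st('up')
movep(RO+Rz(RY)@[-.06,.155,.16],[np.pi,0,RY]); gripper_to(0); hold(.2); st('overpad')
print(roller('pics/r5'))
b=cv2.imread('pics/r5scene.png')[180:340,200:400]; a=cv2.imread('pics/r5top.png')[80:220,100:250]
cv2.imwrite('pics/v5.png',np.hstack([cv2.resize(b,(400,320)),cv2.resize(a,(343,320))]))
W,_=cloud('pics/r5top'); P=W.reshape(-1,3); d=(P-RO)@Rz(RY)
h=d[:,2]-.030-.0875*d[:,0]
m=(abs(d[:,1])<.05)&(d[:,0]<-.01)&(d[:,0]>-.1)&(h>.035)&(h<.06)
r=cv2.minAreaRect(d[m][:,:2].astype(np.float32)); print(np.round(r[0],4),np.round(r[1],4),r[2],d[m].min(0),d[m].max(0),np.median(h[m]))
E
```

```text
True
[-0.0097  0.      0.0011] [1.13 0.03 5.91]
open 15.37 [0.5317 0.1194 0.0372] [-0.25  0.02  0.93] 0.0851 0.0
up 16.35 [0.5223 0.1189 0.1359] [ 0.12  0.43 -0.39] 0.0849 0.0
overpad 17.99 [0.5074 0.2733 0.16  ] [-0.81 -0.05  0.48] -0.0002 0.0
[np.float64(0.6235), np.float64(0.0696), np.float64(0.6213), np.float64(0.0699)]
[-0.0345 -0.0019] [0.0489 0.0564] 0.32639428973197937 [-0.05897575 -0.03003111  0.06158433] [-0.01002411  0.02642432  0.08159581] 0.04787633339722821
```

View pics/v5.png

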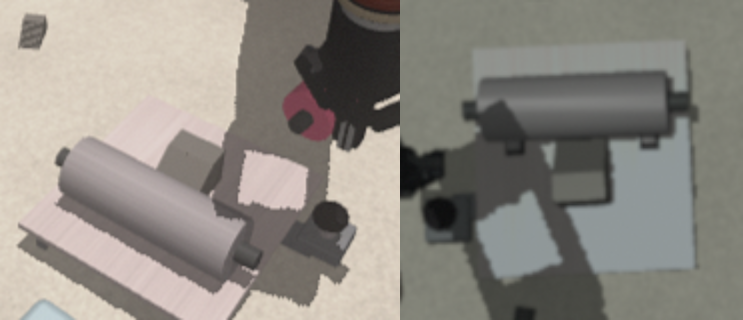

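The chock sits square: its back edge is at x = -59 mm, so its origin is at -9.8 mm, and it is about 57 mm downhill of the roller axis. Pressing the pad next.

```bash
python3 - <<'E'
from h import *
p=RO+Rz(RY)@[-.06,.155,0]
move_l(p+[0,0,.060],feed=.15); hold(.3); st('above')
print(move_l(p+[0,0,.028],feed=.02,max_force=22)); st('pressed'); hold(.3); st('held')
move_l(p+[0,0,.16],feed=.15); movep(p+[-.12,.12,.2],[np.pi,0,RY+1]); hold(1); st('away')
print(roller('pics/r6'))
for c in ('top','scene'):
    W,_=cloud('pics/r6'+c); P=W.reshape(-1,3); d=(P-RO)@Rz(RY)
    m=(np.hypot(d[:,0]+.06,d[:,1]-.155)<.015)&(d[:,2]>.02)&(d[:,2]<.08); print('padz',np.median(d[m][:,2]).round(4))
b=cv2.imread('pics/r6scene.png')[180:340,200:400]; a=cv2.imread('pics/r6top.png')[80:220,100:250]
cv2.imwrite('pics/v6.png',np.hstack([cv2.resize(b,(400,320)),cv2.resize(a,(343,320))]))
E
```

```text
above 19.21 [0.5081 0.2735 0.0609] [-0.32 -0.14 -1.13] 0.0003 0.0
True
pressed 20.43 [0.5075 0.2733 0.034 ] [-2.08 -1.02  7.48] -0.0 3.6
held 20.73 [0.5074 0.2733 0.034 ] [-1.35 -1.08  6.59] 0.0003 3.3
away 23.46 [0.3874 0.3933 0.2   ] [-0.66 -0.13 -0.29] -0.0001 0.0
[np.float64(0.6234), np.float64(0.0698), np.float64(0.6215), np.float64(0.0699)]
padz 0.0343
padz 0.035
```

View pics/v6.png

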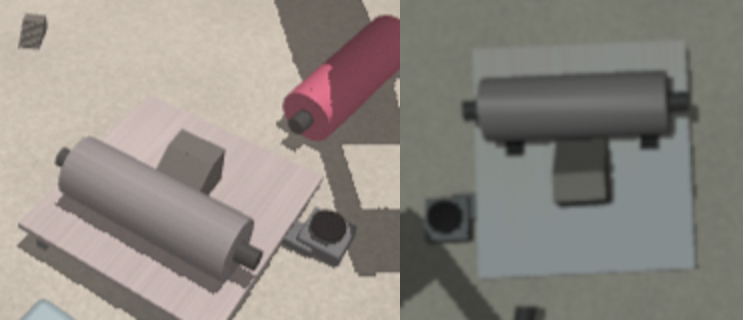

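The pad is now 16 mm lower and the roller hasn't moved. The dark squares at (515,147) and (650,142) should be empty pin slots. I check their height and then hand in.

```bash
python3 - <<'E'
from h import *
ok=True
for f in ('pics/r5top','pics/r6top'):
    W,_=cloud(f); P=W.reshape(-1,3); d=(P-RO)@Rz(RY); h=d[:,2]-.030-.0875*d[:,0]
    for y in (.075,-.075):
        m=(abs(d[:,0]-.012)<.006)&(abs(d[:,1]-y)<.006)&(h<.02); v=np.median(h[m]); print(f,y,v.round(4),m.sum())
        if '6' in f and v>.003: ok=False
print(ok)
if ok: print(job_done())
E
```

```text
pics/r5top 0.075 0.0119 31
pics/r5top -0.075 0.0079 28
pics/r6top 0.075 0.0004 22
pics/r6top -0.075 0.0015 23
True
the job is handed in; nothing more can be done
None
```

The chock is snug and square under the middle of the roller, the pad is fully down with the pins dropped, and the roller, about 1–2 mm uphill of where it began, stayed put on the chock alone; the job is handed in at about 23.5 s.

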